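# Park the egg basket over the drip tin

### The arm

A 6-joint arm with a two-finger parallel gripper is mounted at the origin on the work surface. World frame = base frame: x ahead of the robot, y to its left, z up, the work surface at z = 0. Lengths are in m, angles in rad, forces in N, time in s.
With the tool pointing down it reaches from about 0.375 to 0.75 m from the base axis. Payload 9 kg.
Tool frame: the origin (TCP) lies between the finger pads; the fingertips stand env.tips_ahead ahead of it and the grasp point (between the pads) lies 6 mm ahead of it (env.tips_ahead is the distance from the TCP to the fingertips, in m); z points along the fingers, y is the line along which they close (so a half turn about z gives the same grasp; the last joint's range is limited). The gripper opens to 85 mm and grips with 20 to 120 N. Pads are 22 mm wide; open, the fingers measure 114 mm over their backs; the gripper's body (76 mm by 85 mm) begins 54 mm behind the grasp point. The pads swing forward as they close: fully open they stand 13 mm farther back than shut.
Start: joints at [-1.348, 0.104, 0.097, 1.564, 0, 1.353], TCP at [0.256, -0.543, 0.256] pointing down, gripper open.
Joint ranges: [-2.99, 2.99], [-0.84, 1.86], [-1.1, 1.16], [-1.84, 2.11], [-1.51, 1.56], [-3.14, 3.14]. Speed limits (rad/s): [2.22, 2.22, 2.57, 3.14, 3.14, 3.14].

### API

Orientations are given as a rotation vector (axis times angle).
In Python, from bench import env, cams, ticket gives the robot as it stands.
- The arm moves only by the tool apply_moves, never from a script. Its argument "moves" is a list of rows, each an object of numbers: "dx", "dy", "dz": the shift along the tool's x, y, z in units of 25 mm (1.0 is 25 mm); "ax", "ay", "az": the turn, a rotation vector about the tool's x, y, z in units of 6 degrees (1.0 is 6 degrees). A call has 1 to 8 rows; each row is the pose to reach, as a shift and turn from the pose commanded when the call began, along the tool's axes at that moment; what a row does not reach only later rows make up. A row lasts 1/12 s, in which the tool goes at most 41.7 mm and 7.16 degrees, less where a joint would pass 70% of its speed; a pose out of reach is approached as far as the arm can. A call with a gripper value outside its range is refused whole. "fingers" is the closure, from -1 (fully open) to 1 (shut), set as the call begins (left out, the last holds). The fingers move at their own pace and stop on an object; "force" is the grip in N (left out, the last holds). Time passes only in rows, so rows that repeat a pose let the fingers close. It gives the time, the measured TCP pose, the force, the opening and the grip force at its end, in the units of the state.
- env.state(): the state, without advancing time (a new reading comes with each control period).
- cams.snapshot(name): name is "scene" or "top" or "wrist"; returns a dict with "pixels" (420x560x3 uint8, red, green, blue), "K" (3x3 intrinsics, pixels), "world_to_cam" (4x4, takes a point from world to camera coordinates); the wrist camera has in their place "mount" (4x4, takes a point from camera to tool coordinates, whose origin is the TCP and whose axes are the flange's). Camera axes: x right, y down, z forward; pixel columns grow to the right and rows downward; lengths in m; the calibration is good to about 2 mm. A picture is of the moment at which its call begins: read the wrist's pose just before it. There is no depth.
- ticket.close_job(): hands the job in; it is judged then, once.
The state is a dict: "time_s": time; "joint_pos": joint angles; "dq": joint speeds; "joint_efforts": joint torques, N m; "position": TCP position; "tool_rot": TCP orientation; "force": force on the tool from outside, world axes, zero at the start; "torque": the same for the moment, N m; "width": finger opening in m; "gripper_force": force on a finger pad.
Only numpy, scipy, OpenCV 4.12 (cv2) and the standard library are available. Lean on these libraries where they do the work, as an engineer would, in place of code of your own. Each camera call takes 0.05 s, during which the arm holds its last target. There are 200 camera calls.

### The job

The strainer basket of freshly boiled eggs hangs from the runner of the drying rack and has been left hitched up on the rack's low side shelf. Holding only the runner's black handle knob (basket and bail are scalding: do not touch them), draw the basket off the shelf, bring it over the middle of the blue drip tin without swinging it so wildly that eggs fly out, take the swing out of it until it has hung still there for a good two seconds, then let go of the handle and leave it hanging still. Leave the mug, bowl, soap bottle and spoon where they are.

Things in the scene. Friction and masses are not known exactly. Their poses are not given: they have to be found in the camera images.
- rack: stainless drying rack, fixed. Origin on the counter under the middle of its front rail; its y axis runs along that rail (860 mm long, underside 503 mm up), z up, x to the back of the rack. Legs at y = +-430 mm.
- shelf_edge (a point): middle of the free edge of the rack's low side shelf: rack y = +190 mm, 57 mm above the counter (shelf top). The flat shelf reaches from here to rack y = +415 mm and 75 mm to either side in x.
- runner (a joint): position (m) of the runner along the rail = y of the runner, handle and swing pin in the rack's frame; slides from -0.34 to +0.34 between stops. It weighs about 0.5 kg, needs about 2.5 N to slide (plus 2 N per m/s) and stays where it is left.
- grip (a point): grasp point on the axis of the upright black handle knob, 290 mm above the counter, free from above. Knob: 30 mm across, from 257 to 313 mm up, at rack x = -150 mm; it moves only along the rack's y, rigid with the runner, through a 12 mm rod that runs 90 mm back (rack +x) from the knob's foot and then up to the runner.
- swing (a joint): angle (rad) of the basket about the pin on the runner (pin along rack x, 485 mm up): 0 plumb, positive = basket towards rack +y. Nearly undamped, swings only along the rail; centre of mass 370 mm below the pin, free period 1.23 s. Starts at about +0.195, the bowl resting on the side shelf; drawn past the shelf's free edge it drops off and swings.
- basket: round-bottomed perforated aluminium strainer with eggs, 142 mm across the rim, 75 mm tall, hung from the pin by a wire bail, about 0.57 kg. Origin at the lowest point of the bowl, 435 mm below the pin: 50 mm above the counter when plumb. Its z axis points along the bail to the pin.
- tin: blue enamelled drip tin, 170 x 220 mm (long side along its y, about along the rail), 25 mm tall, fixed on the counter under the rail. Origin at the centre of its underside.
- mug: bystander: white mug, 80 mm across, 90 mm tall, origin at the centre of its underside
- bowl: bystander: brown bowl, 120 mm across, 50 mm tall, origin at the centre of its underside
- soap: bystander: green soap bottle, 60 mm across, 170 mm tall, origin at the centre of its underside
- spoon: bystander: wooden spoon lying flat, origin at the centre of its underside (along its x)

How it is judged:
By the outcome, as a careful person would: the job done as asked, in the order asked, and still so for the second after the job is handed in, with the robot touching nothing.
It also fails if it takes over 45 s, if anything falls off the work surface, if the arm or the gripper's body presses on something with over 40 N, if the wrist force passes 120 N, or if a joint passes its speed limit or range.

## Working session

There is one attempt and no reset: what is moved stays moved. The work goes in short steps, Python scripts to look and compute and a tool call to move; the robot and the scene stay as the last step left them, time stands still between calls to the robot, and variables do not carry over. Pictures are saved under pics/ and viewed, at most 10 in all, crops included, and the job is handed in when it is done.

Besides the shell and the picture viewer there is one more tool, called by a JSON object that holds its "fn" and its "kwargs", one argument or row to a line. apply_moves: Moves the arm, as the interface text tells. Its arguments: {"type":"object","properties":{"moves":{"type":"array"},"fingers":{"type":"number"},"force":{"type":"number"}},"required":["moves"]}

```bash
mkdir -p pics; ls; python3 - <<'E'
from bench import env,cams,ticket
import cv2,numpy as np
for n in ("scene","top"):
    s=cams.snapshot(n); cv2.imwrite(f"pics/{n}0.png",s["pixels"][:,:,::-1])
    print(n,s["K"].tolist(),np.round(s["world_to_cam"],4).tolist())
print(env.state(),env.tips_ahead)
E
```

```text
pics
scene [[450.02814348780356, 0.0, 271.0458827186253], [0.0, 450.02814348780356, 208.84775375817713], [0.0, 0.0, 1.0]] [[-0.9534, 0.3018, -0.0025, 0.4944], [0.2693, 0.8468, -0.4587, 0.0048], [-0.1364, -0.438, -0.8886, 1.9077], [0.0, 0.0, 0.0, 1.0]]
top [[394.09871730815985, 0.0, 284.69747134692506], [0.0, 394.09871730815985, 211.08275296982396], [0.0, 0.0, 1.0]] [[-0.0049, -0.9997, -0.0237, 0.0112], [-0.9967, 0.0068, -0.0806, 0.5321], [0.0807, 0.0233, -0.9965, 1.4034], [0.0, 0.0, 0.0, 1.0]]
{'time_s': 0.1, 'joint_pos': array([-1.34768773e+00,  1.04629955e-01,  9.65589649e-02,  1.56388333e+00,
        2.67475589e-05,  1.35311375e+00]), 'dq': array([-7.44406284e-04, -2.50386820e-03,  8.88343326e-05, -9.12122658e-05,
        9.15024635e-06, -3.74504511e-04]), 'joint_efforts': array([ 6.63313171e-03, -5.58210289e+01,  5.04716885e+01,  1.30084378e-02,
       -2.35587659e-04, -1.75496984e-05]), 'position': array([ 0.25596004, -0.54238114,  0.25561226]), 'tool_rot': array([-3.06447076e+00, -6.86548150e-01, -3.70662582e-05]), 'force': array([-0.59642189,  0.33535875,  0.28763189]), 'torque': array([ 0.02746082,  0.05927083, -0.00745586]), 'gripper_force': 0.0, 'width': 0.08555905018277671} 0.025
```

View pics/scene0.png

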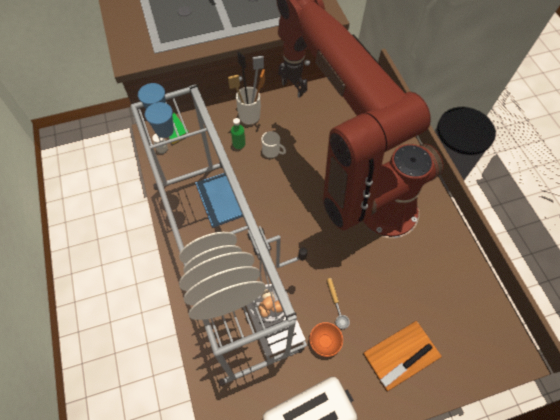

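View pics/top0.png

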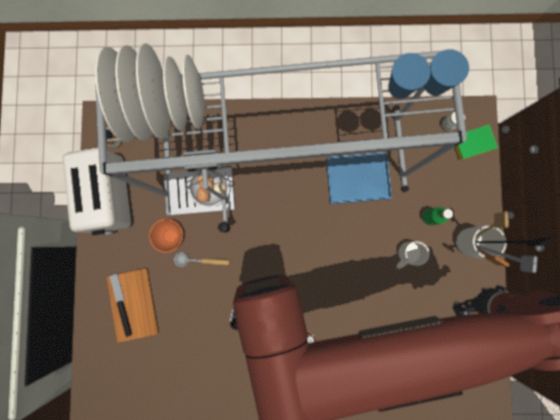

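The scene view shows the rail from about (200,90) to (290,325), the tin near (220,200), and a knob candidate at (303,255). In the top view the rail runs (105,168)-(463,138), the tin is near (360,178), and the knob is at about (223,227). I'll zoom in.

```bash
python3 - <<'E'
import cv2,numpy as np
a=cv2.imread("pics/top0.png");b=cv2.imread("pics/scene0.png")
A=cv2.resize(a[120:250,80:480],None,fx=2,fy=2,interpolation=cv2.INTER_CUBIC)
B=cv2.resize(b[80:360,130:360],None,fx=2.14,fy=2.14,interpolation=cv2.INTER_CUBIC)
cv2.imwrite("pics/topz.png",A);cv2.imwrite("pics/scenez.png",B)
E
```

```text
(no output)
```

View pics/topz.png

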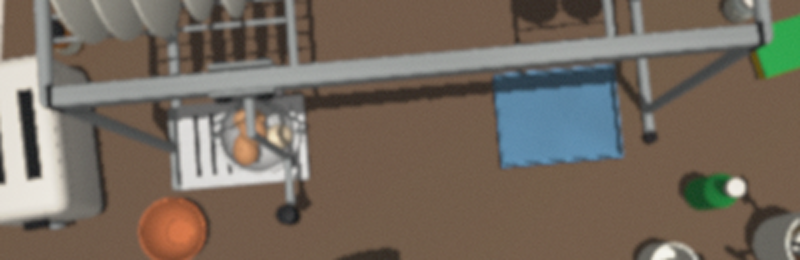

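View pics/scenez.png

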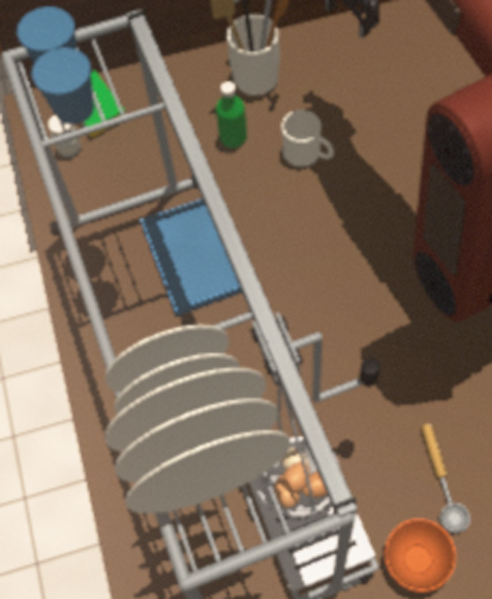

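```bash
cat > h.py <<'E'
import numpy as np, cv2
K={'scene':np.array([[450.028,0,271.046],[0,450.028,208.848],[0,0,1]]),'top':np.array([[394.0987,0,284.6975],[0,394.0987,211.0828],[0,0,1]])}
from bench import cams,env
def ray(T,Kc,p):
    R=T[:3,:3];c=-R.T@T[:3,3];return c,R.T@np.linalg.inv(Kc)@np.array([*p,1.])
def atz(s,p,z):
    c,d=ray(s["world_to_cam"],s["K"],p);return c+d*(z-c[2])/d[2]
def tri(a,p,b,q):
    c1,d1=ray(a["world_to_cam"],a["K"],p);c2,d2=ray(b["world_to_cam"],b["K"],q)
    t=np.linalg.lstsq(np.c_[d1,-d2],c2-c1,rcond=None)[0]
    x,y=c1+t[0]*d1,c2+t[1]*d2;return (x+y)/2,np.linalg.norm(x-y)
tz=lambda u,v:(80+(u-.5)/2,120+(v-.5)/2)
sz=lambda u,v:(130+u/2.14,80+v/2.14)
E
python3 - <<'E'
from h import *
np.set_printoptions(precision=4,suppress=True)
t=cams.snapshot("top");s=cams.snapshot("scene")
print("knob",tri(t,tz(288,213),s,sz(370,368)), atz(t,tz(288,213),.313),atz(s,sz(370,368),.313))
print("railR",tri(t,tz(760,36),s,sz(138,18)))
print("railL",tri(t,tz(50,95),s,sz(345,507)))
for e in [(50,95),(760,36)]: print(atz(t,tz(*e),.523))
for e in [(138,18),(345,507)]: print('s',atz(s,sz(*e),.523))
for im,n in ((t,'top'),(s,'scene')):
    h=cv2.cvtColor(im["pixels"],cv2.COLOR_RGB2HSV)
    m=cv2.inRange(h,(98,100,50),(115,255,255))
    k,l,st,cen=cv2.connectedComponentsWithStats(m)
    for i in range(1,k):
        if st[i,4]>300:
            cs=cv2.findContours((l==i).astype(np.uint8),0,2)[0][0]; r=cv2.minAreaRect(cs)
            print(n,st[i],atz(im,cen[i],.015),r)
            print(np.array([atz(im,p,.025) for p in cv2.boxPoints(r)]))
E
```

```text
knob (array([0.4651, 0.1793, 0.302 ]), np.float64(0.003083425417839402)) [0.466  0.1767 0.313 ] [0.4657 0.1839 0.313 ]
railR (array([ 0.6599, -0.4137,  0.5275]), np.float64(0.0011527471204186683))
railL (array([0.5973, 0.4229, 0.529 ]), np.float64(0.0022211873635358667))
[0.5995 0.4254 0.523 ]
[ 0.6616 -0.416   0.523 ]
s [ 0.6592 -0.4174  0.523 ]
s [0.5956 0.422  0.523 ]
top [ 390   51   78   46 2312] [ 1.0475 -0.5265  0.015 ] ((428.1181335449219, 72.92642211914062), (41.256591796875, 78.90399932861328), 84.64418029785156)
[[ 1.105  -0.3734  0.025 ]
 [ 1.1284 -0.6622  0.025 ]
 [ 0.9724 -0.6697  0.025 ]
 [ 0.9487 -0.3834  0.025 ]]
top [ 328  154   62   49 2549] [ 0.6503 -0.2599  0.015 ] ((358.197021484375, 177.76547241210938), (45.30728530883789, 59.427913665771484), 85.03025817871094)
[[ 0.7254 -0.1456  0.025 ]
 [ 0.7422 -0.3602  0.025 ]
 [ 0.5773 -0.37    0.025 ]
 [ 0.5603 -0.1575  0.025 ]]
scene [139  83  33  41 826] [ 0.8315 -0.8595  0.015 ] ((154.7816925048828, 103.26463317871094), (40.3487548828125, 25.285877227783203), 69.775146484375)
[[ 0.9007 -0.9679  0.025 ]
 [ 0.7799 -0.9883  0.025 ]
 [ 0.763  -0.7374  0.025 ]
 [ 0.8781 -0.7208  0.025 ]]
scene [204 176  37  46 973] [ 0.6572 -0.2569  0.015 ] ((221.54290771484375, 198.74703979492188), (42.80715560913086, 24.041629791259766), 67.61986541748047)
[[ 0.7189 -0.3497  0.025 ]
 [ 0.6157 -0.3653  0.025 ]
 [ 0.6005 -0.158   0.025 ]
 [ 0.6993 -0.1451  0.025 ]]
```

The numbers agree: the rail gives rack yaw ≈4.3°, and the knob comes out at rack x≈-0.150 and y≈+0.186. The tin centre is at rack y≈-0.264. Next I'll work out the approach in tool axes.

```bash
cat >> h.py <<'E'
from scipy.spatial.transform import Rotation as Ro
Y=np.array([.5973-.6599,.4229+.4137,0]);Y/=np.linalg.norm(Y);X=np.array([Y[1],-Y[0],0])
O=np.array([(.5973+.6599)/2,.0046,0])
knob=lambda s,z=.296:O-.15*X+s*Y+[0,0,z]
def delta(p,tgt=None):
    st=env.state();R=Ro.from_rotvec(st["tool_rot"]).as_matrix();return R.T@(np.array(p)-st["position"])/.025
E
python3 - <<'E'
from h import *
np.set_printoptions(precision=4,suppress=True)
R=Ro.from_rotvec(env.state()["tool_rot"]).as_matrix();print(R);print(X,Y,np.degrees(np.arctan2(-Y[0],Y[1])))
k=np.array([.4651,.1793,.302]);print("knob rack",(k-O)@X,(k-O)@Y, "tin",(np.array([.6513,-.2583,0])-O)@X,(np.array([.6513,-.2583,0])-O)@Y)
T=np.c_[X,-Y,[0,0,-1]]; print("turn",np.degrees(Ro.from_matrix(R.T@T).as_rotvec())/6)
print(knob(.186), delta(knob(.186,.375)))
E
```

```text
[[ 0.9044  0.4267 -0.0002]
 [ 0.4267 -0.9044  0.0007]
 [ 0.0001 -0.0007 -1.    ]]
[0.9972 0.0746 0.    ] [-0.0746  0.9972  0.    ] 4.279278210166068
knob rack -0.15000841434317524 0.18641302429349263 tin 0.003019624294722104 -0.2638609138715295
turn [-0.0067 -0.      3.4963]
[0.4651 0.1789 0.296 ] [ 19.8796 -22.5298  -4.7471]
```

{"fn": "apply_moves", "kwargs": {
  "moves": [
    {"dz": -1.6},
    {"dz": -3.2},
    {"dz": -4.75},
    {"dx": 1, "dy": -1.13, "dz": -4.75},
    {"dx": 2.1, "dy": -2.38, "dz": -4.75},
    {"dx": 3.2, "dy": -3.63, "dz": -4.75},
    {"dx": 4.3, "dy": -4.87, "dz": -4.75},
    {"dx": 5.4, "dy": -6.12, "dz": -4.75}
  ],
  "fingers": -1
}}

```text
$.moves[0]: bad value
```

{"fn": "apply_moves", "kwargs": {
  "moves": [
    {"dx": 14.5, "dy": -16.4, "az": 3.5},
    {"dx": 14.5, "dy": -16.4, "az": 3.5},
    {"dx": 14.5, "dy": -16.4, "az": 3.5},
    {"dx": 14.5, "dy": -16.4, "az": 3.5},
    {"dx": 14.5, "dy": -16.4, "az": 3.5},
    {"dx": 14.5, "dy": -16.4, "az": 3.5},
    {"dx": 14.5, "dy": -16.4, "az": 3.5},
    {"dx": 14.5, "dy": -16.4, "az": 3.5}
  ]
}}

```text
$.moves[0]: bad value
```

```bash
python3 - <<'E'
from h import *
np.set_printoptions(precision=4,suppress=True)
s=env.state();print(s["time_s"],s["position"],delta(knob(.186,.375)));R=Ro.from_rotvec(s["tool_rot"]).as_matrix();T=np.c_[X,-Y,[0,0,-1]]; print("turn",np.degrees(Ro.from_matrix(R.T@T).as_rotvec())/6)
E
```

```text
0.2 [ 0.256  -0.5425  0.2559] [ 19.8796 -22.5298  -4.7471]
turn [-0.0067 -0.      3.4963]
```

{"fn": "apply_moves", "kwargs": {
  "moves": [
    {"dx": 0, "dy": 0, "dz": -1.6, "ax": 0, "ay": 0, "az": 0},
    {"dx": 0, "dy": 0, "dz": -3.2, "ax": 0, "ay": 0, "az": 0},
    {"dx": 0, "dy": 0, "dz": -4.7, "ax": 0, "ay": 0, "az": 0},
    {"dx": 1, "dy": -1.13, "dz": -4.75, "ax": 0, "ay": 0, "az": 1},
    {"dx": 2.1, "dy": -2.38, "dz": -4.75, "ax": 0, "ay": 0, "az": 2},
    {"dx": 3.2, "dy": -3.63, "dz": -4.75, "ax": 0, "ay": 0, "az": 3},
    {"dx": 4.3, "dy": -4.87, "dz": -4.75, "ax": 0, "ay": 0, "az": 3.5},
    {"dx": 5.4, "dy": -6.12, "dz": -4.75, "ax": 0, "ay": 0, "az": 3.5}
  ],
  "fingers": -1
}}

```text
time_s: 0.87
position: [0.3129, -0.345, 0.3748]
tool_rot: [-3.14, -0.11, -0.0]
force: [1.2, 0.6, 0.4]
width: 0.0856
gripper_force: 0.0
```

```bash
cat > st.py <<'E'
from h import *
np.set_printoptions(precision=4,suppress=True)
s=env.state();print(s["time_s"],s["position"],s["width"],"to above knob",delta(knob(.186,.375)),"to knob",delta(knob(.186)));R=Ro.from_rotvec(s["tool_rot"]).as_matrix();T=np.c_[X,-Y,[0,0,-1]]; print("turn",np.degrees(Ro.from_matrix(R.T@T).as_rotvec())/6)
r=s["position"]-O;print("tcp rack",r@X,r@Y,"force rack",s["force"]@X,s["force"]@Y,s["force"][2])
E
python3 st.py
```

```text
0.8667 [ 0.3129 -0.345   0.3748] 0.08564192565883737 to above knob [  7.5398 -20.4764  -0.0062] to knob [  7.5396 -20.4761   3.1538]
turn [-0.0011 -0.0006 -0.0445]
tcp rack -0.34087679304990504 -0.325027324676227 force rack 1.195377358692614 0.5446150006405605 0.384030539954307
```

{"fn": "apply_moves", "kwargs": {
  "moves": [
    {"dx": 0.55, "dy": -1.5, "dz": 0, "ax": 0, "ay": 0, "az": 0},
    {"dx": 1.1, "dy": -3, "dz": 0, "ax": 0, "ay": 0, "az": 0},
    {"dx": 1.65, "dy": -4.5, "dz": 0, "ax": 0, "ay": 0, "az": 0},
    {"dx": 2.2, "dy": -6, "dz": 0, "ax": 0, "ay": 0, "az": 0},
    {"dx": 2.75, "dy": -7.5, "dz": 0, "ax": 0, "ay": 0, "az": 0},
    {"dx": 3.3, "dy": -9, "dz": 0, "ax": 0, "ay": 0, "az": 0},
    {"dx": 3.85, "dy": -10.5, "dz": 0, "ax": 0, "ay": 0, "az": 0},
    {"dx": 4.4, "dy": -12, "dz": 0, "ax": 0, "ay": 0, "az": 0}
  ]
}}

```text
time_s: 1.53
position: [0.4002, -0.0374, 0.3752]
tool_rot: [3.139, 0.116, 0.001]
force: [0.8, -0.7, 0.6]
width: 0.0855
gripper_force: 0.0
```

{"fn": "apply_moves", "kwargs": {
  "moves": [
    {"dx": 0.55, "dy": -1.5, "dz": 0, "ax": 0, "ay": 0, "az": 0},
    {"dx": 1.1, "dy": -3, "dz": 0, "ax": 0, "ay": 0, "az": 0},
    {"dx": 1.65, "dy": -4.5, "dz": 0, "ax": 0, "ay": 0, "az": 0},
    {"dx": 2.2, "dy": -6, "dz": 0, "ax": 0, "ay": 0, "az": 0},
    {"dx": 2.75, "dy": -7.5, "dz": 0, "ax": 0, "ay": 0, "az": 0},
    {"dx": 3.14, "dy": -8.45, "dz": 0, "ax": 0, "ay": 0, "az": 0},
    {"dx": 3.14, "dy": -8.45, "dz": 0, "ax": 0, "ay": 0, "az": 0}
  ]
}}

```text
time_s: 2.12
position: [0.4639, 0.1733, 0.3742]
tool_rot: [-3.132, -0.141, 0.002]
force: [-0.7, -0.8, 0.4]
width: 0.0854
gripper_force: 0.0
```

```bash
python3 st.py; python3 - <<'E'
from h import *
s=cams.snapshot("wrist");cv2.imwrite("pics/wr.png",s["pixels"][:,:,::-1]);print(s["K"].tolist(),np.round(s["mount"],4).tolist())
E
```

```text
2.1167 [0.4639 0.1733 0.3742] 0.08540058441099656 to above knob [ 0.0697 -0.2192 -0.0324] to knob [ 0.0725 -0.1983  3.1275]
turn [-0.063   0.0089  0.1465]
tcp rack -0.1516593211918733 0.18049913310430993 force rack -0.7475640342281674 -0.7700991677623549 0.42115751580646976
[[354.0466532023746, 0.0, 278.9172176863625], [0.0, 354.0466532023746, 211.17494833868855], [0.0, 0.0, 1.0]] [[0.0006, -0.9555, -0.2951, 0.0747], [1.0, 0.0004, 0.0009, -0.0007], [-0.0007, -0.2951, 0.9555, -0.1169], [0.0, 0.0, 0.0, 1.0]]
```

View pics/wr.png

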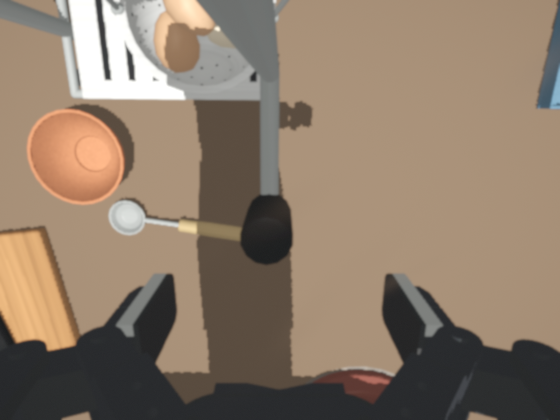

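The wrist view shows the knob top at about (266,236), between the fingers (centre column 279). That puts it about 6 mm toward tool -y and 4 mm ahead, which matches my estimate, so I'm descending and gripping.

{"fn": "apply_moves", "kwargs": {
  "moves": [
    {"dx": 0.14, "dy": -0.25, "dz": 0.5, "ax": 0, "ay": 0, "az": 0},
    {"dx": 0.14, "dy": -0.25, "dz": 1.3, "ax": 0, "ay": 0, "az": 0},
    {"dx": 0.14, "dy": -0.25, "dz": 2.2, "ax": 0, "ay": 0, "az": 0},
    {"dx": 0.14, "dy": -0.25, "dz": 2.8, "ax": 0, "ay": 0, "az": 0},
    {"dx": 0.14, "dy": -0.25, "dz": 3.13, "ax": 0, "ay": 0, "az": 0},
    {"dx": 0.14, "dy": -0.25, "dz": 3.13, "ax": 0, "ay": 0, "az": 0}
  ]
}}

```text
time_s: 2.67
position: [0.4659, 0.1724, 0.2945]
tool_rot: [-3.131, -0.136, 0.005]
force: [-0.4, -0.3, 0.5]
width: 0.0854
gripper_force: 0.0
```

```bash
python3 st.py
```

```text
2.6667 [0.4659 0.1724 0.2945] 0.08541174384939787 to above knob [-0.0171 -0.2874 -3.2166] to knob [-0.0079 -0.2613 -0.0567]
turn [-0.0787  0.0283  0.1144]
tcp rack -0.14972848271945732 0.17948289169513723 force rack -0.4169252762157494 -0.22716479861719208 0.46119352351158377
```

{"fn": "apply_moves", "kwargs": {
  "moves": [
    {"dx": 0, "dy": -0.26, "dz": 0, "ax": -0.08, "ay": 0.03, "az": 0.11},
    {"dx": 0, "dy": -0.26, "dz": 0, "ax": -0.08, "ay": 0.03, "az": 0.11}
  ]
}}

```text
time_s: 2.83
position: [0.4672, 0.1716, 0.298]
tool_rot: [-3.133, -0.135, -0.007]
force: [-0.2, 0.0, -1.1]
width: 0.0856
gripper_force: 0.0
```

```bash
python3 st.py
```

```text
2.8333 [0.4672 0.1716 0.298 ] 0.08555549700927788 to above knob [-0.0404 -0.3138 -3.0795] to knob [-0.0558 -0.2954  0.0804]
turn [-0.056  -0.0464  0.1105]
tcp rack -0.14852874875201313 0.17862105396786732 force rack -0.176319394404811 0.05815044507491317 -1.0560380308437292
```

{"fn": "apply_moves", "kwargs": {
  "moves": [
    {"dx": 0, "dy": -0.15, "dz": 0, "ax": 0, "ay": 0, "az": 0},
    {"dx": 0, "dy": -0.15, "dz": 0, "ax": 0, "ay": 0, "az": 0},
    {"dx": 0, "dy": -0.15, "dz": 0, "ax": 0, "ay": 0, "az": 0}
  ]
}}

```text
time_s: 3.08
position: [0.4669, 0.174, 0.2976]
tool_rot: [-3.131, -0.141, -0.006]
force: [0.3, 0.5, -0.0]
width: 0.0856
gripper_force: 0.0
```

```bash
python3 st.py; python3 -c "
from h import *
s=env.state();print(s['joint_pos'],s['dq'],s['joint_efforts'])"
```

```text
3.0833 [0.4669 0.174  0.2976] 0.08555338269136817 to above knob [-0.041  -0.2271 -3.0956] to knob [-0.0541 -0.2027  0.0643]
turn [-0.074  -0.0392  0.1464]
tcp rack -0.14857588401210764 0.18094155713466098 force rack 0.38421158590453636 0.4770650515935072 -0.03391203719656086
[ 0.08902198 -0.19870627 -0.12155551  1.643789    0.00772233  3.14061482] [ 0.00016689  0.00020675 -0.00780213 -0.00140958  0.00039941  0.00145798] [-2.87724438e-02 -3.99991608e+01  4.99975312e+01 -3.65459954e-02
  4.23032278e-02  2.46542464e-05]
```

Joint 6 is sitting at its +π limit, which blocks the last few millimetres. Moving along the rail lowers it and the knob is round, so I'll use a grip yaw a few degrees off.

{"fn": "apply_moves", "kwargs": {
  "moves": [
    {"dx": 0, "dy": 0, "dz": 0, "ax": 0, "ay": 0, "az": -0.8},
    {"dx": 0, "dy": -0.2, "dz": 0.06, "ax": 0, "ay": 0, "az": -0.8},
    {"dx": 0, "dy": -0.2, "dz": 0.06, "ax": 0, "ay": 0, "az": -0.8}
  ]
}}

```text
time_s: 3.33
position: [0.4662, 0.1795, 0.2954]
tool_rot: [-3.122, -0.269, -0.005]
force: [0.0, -1.2, -0.5]
width: 0.0854
gripper_force: 0.0
```

```bash
python3 st.py; python3 -c "
from h import *
s=env.state();print(s['joint_pos'])"
```

```text
3.3333 [0.4662 0.1795 0.2954] 0.08543535490723339 to above knob [-0.0326 -0.0085 -3.1859] to knob [-0.0444  0.0157 -0.026 ]
turn [-0.0747 -0.0322  0.9294]
tcp rack -0.1489315210651301 0.18650308587989806 force rack -0.08620481154170818 -1.2101561918035846 -0.5389849126603896
[ 0.10049566 -0.19483357 -0.12220937  1.64023075  0.00788976  3.07008779]
```

{"fn": "apply_moves", "kwargs": {
  "moves": [
    {"dx": 0, "dy": 0, "dz": 0, "ax": 0, "ay": 0, "az": 0},
    {"dx": 0, "dy": 0, "dz": 0, "ax": 0, "ay": 0, "az": 0},
    {"dx": 0, "dy": 0, "dz": 0, "ax": 0, "ay": 0, "az": 0},
    {"dx": 0, "dy": 0, "dz": 0, "ax": 0, "ay": 0, "az": 0},
    {"dx": 0, "dy": 0, "dz": 0, "ax": 0, "ay": 0, "az": 0},
    {"dx": 0, "dy": 0, "dz": 0, "ax": 0, "ay": 0, "az": 0}
  ],
  "fingers": 1,
  "force": 50
}}

```text
time_s: 3.83
position: [0.4662, 0.1789, 0.2957]
tool_rot: [-3.122, -0.272, -0.005]
force: [-1.6, 1.9, 3.1]
width: 0.0289
gripper_force: 49.3
```

```bash
python3 st.py; python3 - <<'E'
from h import *
# row plan in tool axes: along -Y (rack) in tool frame
s=env.state();R=Ro.from_rotvec(s["tool_rot"]).as_matrix();print("tool dir of -Y per unit",R.T@(-Y))
im=cams.snapshot("top");h=cv2.cvtColor(im["pixels"],cv2.COLOR_RGB2HSV)
m=cv2.inRange(h,(4,90,90),(22,255,255));k,l,st,c=cv2.connectedComponentsWithStats(m)
for i in range(1,k):
    if st[i,4]>15: print(st[i],c[i],h[int(c[i][1]),int(c[i][0])])
E
```

```text
3.8333 [0.4662 0.1789 0.2957] 0.02893648342059931 to above knob [-0.0279 -0.0289 -3.1701] to knob [-0.0406 -0.0051 -0.0102]
turn [-0.0739 -0.0346  0.944 ]
tcp rack -0.14897762744156967 0.18597538529244578 force rack -1.4415647958423274 2.007511895066524 3.1050251441468997
tool dir of -Y per unit [-0.0986791   0.9950879  -0.00790571]
[295  25  17   1  17] [303.  25.] [11 97 92]
[466  97  33  47 413] [483.27118644 115.05084746] [ 13  87 112]
[321  99  22   7  53] [330.98113208 101.56603774] [ 14  90 110]
[342  99  10   6  21] [346.80952381 101.19047619] [ 12  92 111]
[356  99   9   5  18] [359.77777778 100.72222222] [ 13  92 111]
[227 101  31  13 167] [241.95209581 106.20359281] [ 14  85 111]
[259 101  11  11  38] [264.71052632 104.        ] [ 11  87 112]
[269 100  17  10  59] [277.15254237 104.50847458] [ 13  90 111]
[286 100  23  10  93] [296.83870968 103.65591398] [ 13  89 112]
[311 100   7   8  21] [313.57142857 103.23809524] [ 11  83 113]
[418 100  35   9 111] [434.45045045 104.35135135] [ 14  85 111]
[ 83 102  14  46 498] [ 89.01405622 125.50803213] [ 14  95 107]
[414 103   6   7
[... 5885 characters left out ...]
 13  88 107]
[448 357   8   7  18] [450.72222222 359.83333333] [ 14  90 113]
[402 363  69  57 749] [439.51935915 394.08544726] [ 14  91 112]
[328 371   9   8  16] [332.1875 373.875 ] [ 13  87 114]
[ 73 376  11   7  27] [ 77.59259259 379.51851852] [ 13  91 106]
[259 376  66  44 432] [304.19907407 395.93518519] [102  16  78]
[255 382   5   8  24] [257.04166667 385.95833333] [  5 130  94]
[397 383   9   7  17] [401.17647059 386.52941176] [ 14  88 113]
[413 382   8  18  33] [416.03030303 391.27272727] [ 14  91 112]
[384 389   7   9  22] [387.31818182 392.5       ] [ 15  89 112]
[505 413   6   7  16] [507.9375 416.3125] [ 13  91 112]
[495 414  10   6  29] [500.13793103 416.5862069 ] [ 14  90 110]
```

The grip is firm: width 28.9 mm, 49 N. Now I'm starting the draw, about 0.2 m/s along rack -y, checking force after the first call.

{"fn": "apply_moves", "kwargs": {
  "moves": [
    {"dx": -0.01, "dy": 0.13, "dz": 0, "ax": 0, "ay": 0, "az": 0},
    {"dx": -0.04, "dy": 0.4, "dz": 0, "ax": 0, "ay": 0, "az": 0},
    {"dx": -0.08, "dy": 0.8, "dz": 0, "ax": 0, "ay": 0, "az": 0},
    {"dx": -0.13, "dy": 1.325, "dz": -0.01, "ax": 0, "ay": 0, "az": 0},
    {"dx": -0.2, "dy": 1.99, "dz": -0.02, "ax": 0, "ay": 0, "az": 0},
    {"dx": -0.265, "dy": 2.655, "dz": -0.02, "ax": 0, "ay": 0, "az": 0},
    {"dx": -0.33, "dy": 3.315, "dz": -0.03, "ax": 0, "ay": 0, "az": 0},
    {"dx": -0.395, "dy": 3.98, "dz": -0.03, "ax": 0, "ay": 0, "az": 0}
  ]
}}

```text
time_s: 4.55
position: [0.4742, 0.0781, 0.2957]
tool_rot: [-3.122, -0.272, -0.008]
force: [3.1, 3.2, 3.3]
width: 0.0288
gripper_force: 49.4
```

```bash
python3 st.py; python3 - <<'E'
from h import *
# one scene frame, saved only
s=env.state();print(s['gripper_force'],s['joint_pos'][5])
E
```

```text
4.55 [0.4742 0.0781 0.2957] 0.028796252054597845 to above knob [ 0.3569 -4.0585 -3.1386] to knob [ 0.3395 -4.035   0.0213]
turn [-0.0735 -0.049   0.9457]
tcp rack -0.14847271704632015 0.0847783899949768 force rack 3.3356247958411243 2.974351228379975 3.310924110942976
49.39966857433319 2.8527620389810173
```

{"fn": "apply_moves", "kwargs": {
  "moves": [
    {"dx": -0.065, "dy": 0.665, "dz": 0, "ax": 0, "ay": 0, "az": 0},
    {"dx": -0.13, "dy": 1.33, "dz": -0.01, "ax": 0, "ay": 0, "az": 0},
    {"dx": -0.2, "dy": 1.99, "dz": -0.02, "ax": 0, "ay": 0, "az": 0},
    {"dx": -0.265, "dy": 2.655, "dz": -0.02, "ax": 0, "ay": 0, "az": 0},
    {"dx": -0.33, "dy": 3.32, "dz": -0.03, "ax": 0, "ay": 0, "az": 0},
    {"dx": -0.395, "dy": 3.98, "dz": -0.03, "ax": 0, "ay": 0, "az": 0},
    {"dx": -0.46, "dy": 4.645, "dz": -0.04, "ax": 0, "ay": 0, "az": 0},
    {"dx": -0.525, "dy": 5.31, "dz": -0.04, "ax": 0, "ay": 0, "az": 0}
  ]
}}

```text
time_s: 5.22
position: [0.4849, -0.0553, 0.2958]
tool_rot: [-3.123, -0.272, -0.01]
force: [10.2, 2.1, 1.5]
width: 0.0286
gripper_force: 49.4
```

{"fn": "apply_moves", "kwargs": {
  "moves": [
    {"dx": -0.065, "dy": 0.665, "dz": 0, "ax": 0, "ay": 0, "az": 0},
    {"dx": -0.12, "dy": 1.2, "dz": -0.01, "ax": 0, "ay": 0, "az": 0},
    {"dx": -0.16, "dy": 1.6, "dz": -0.01, "ax": 0, "ay": 0, "az": 0},
    {"dx": -0.185, "dy": 1.86, "dz": -0.02, "ax": 0, "ay": 0, "az": 0},
    {"dx": -0.2, "dy": 2, "dz": -0.02, "ax": 0, "ay": 0, "az": 0},
    {"dx": -0.2, "dy": 2, "dz": -0.02, "ax": 0, "ay": 0, "az": 0}
  ]
}}

```text
time_s: 5.72
position: [0.4889, -0.1057, 0.2958]
tool_rot: [-3.123, -0.27, -0.011]
force: [11.3, -0.9, -0.9]
width: 0.0289
gripper_force: 49.3
```

```bash
cat > rec.py <<'E'
from h import *
import sys,pickle
out=[]
for n in sys.argv[2].split(","):
    t=env.state();s=cams.snapshot(n);out.append((n,t["time_s"],t["position"],s))
pickle.dump(out,open(sys.argv[1],"wb"))
t=env.state();print(out[0][1],t["time_s"],(t["position"]-O)@X,(t["position"]-O)@Y,t["force"])
E
python3 st.py; python3 rec.py r1.pkl $(python3 -c "print(','.join(['scene']*13+['top','wrist']))")
python3 - <<'E'
import pickle,cv2,numpy as np
r=pickle.load(open("r1.pkl","rb"))
P=lambda i,y0,y1,x0,x1,f:cv2.resize(r[i][3]["pixels"][y0:y1,x0:x1,::-1],None,fx=f,fy=f)
a=np.hstack([P(i,130,330,190,320,2) for i in (0,6,12)])
b=np.hstack([P(13,130,230,220,360,2),P(14,0,200,0,500,1)])
w=max(a.shape[1],b.shape[1]);pad=lambda m:np.pad(m,((0,0),(0,w-m.shape[1]),(0,0)))
cv2.imwrite("pics/r1.png",np.vstack([pad(a),pad(b)]))
E
```

```text
5.7167 [ 0.4889 -0.1057  0.2958] 0.028920726295672626 to above knob [  1.0425 -11.3942  -3.0953] to knob [  1.0185 -11.3758   0.0646]
turn [-0.0591 -0.07    0.9359]
tcp rack -0.14751454318863366 -0.09952600537780214 force rack 11.221999044746713 -1.7063446859840596 -0.8837496997706199
5.7167 6.4667 -0.14750882489002998 -0.09917367794471096 [11.50061657 -0.61089502 -0.12243526]
```

View pics/r1.png

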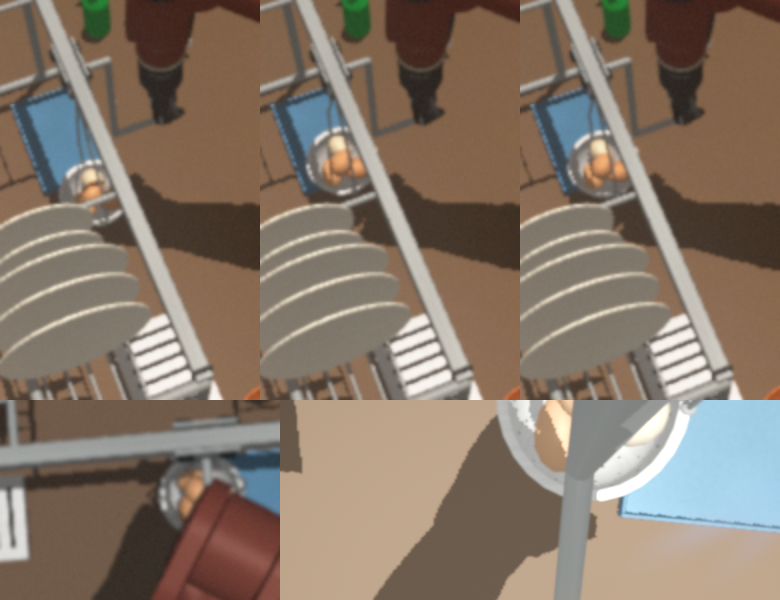

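The scene view tracks the basket well: bowl and eggs swing clear beside the rail, near (220,190) in the full image. The swing has dropped off the shelf and all the eggs are in. Now I'll measure the oscillation.

```bash
cat > sw.py <<'E'
from h import *
import pickle
from scipy.optimize import least_squares
W=2*np.pi/1.23
def track(fn,show=True):
    T=[];Q=[];N=[]
    for n,t,p,s in pickle.load(open(fn,"rb")):
        if n!="scene":continue
        sr=(p-O)@Y
        h=cv2.cvtColor(s["pixels"],cv2.COLOR_RGB2HSV)
        m=cv2.inRange(h,(5,105,140),(18,255,255))
        # roi: project pin-plumb region
        pr=lambda q:(lambda c:(s["K"]@c)[:2]/c[2])(s["world_to_cam"][:3,:3]@q+s["world_to_cam"][:3,3])
        c=pr(O+sr*Y+[0,0,.09]);roi=np.zeros_like(m);a,b=pr(O+(sr-.13)*Y+[0,0,.09]),pr(O+(sr+.13)*Y+[0,0,.09])
        cv2.line(roi,tuple(int(v) for v in a),tuple(int(v) for v in b),255,44)
        m&=roi;M=cv2.moments(m,True)
        if M["m00"]<20: continue
        u=np.array([M["m10"],M["m01"]])/M["m00"]
        th=0
        for _ in range(5):
            q=atz(s,u,.485-.395*np.cos(th));th=np.arcsin(((q-O)@Y-sr)/.395)
        T.append(t);Q.append(th);N.append(M["m00"])
    return np.array(T),np.array(Q),np.array(N)
def fit(T,Q,t0,off=None):
    A=np.c_[np.cos(W*(T-t0)),np.sin(W*(T-t0))]
    if off is None:
        A=np.c_[A,np.ones(len(T))];x=np.linalg.lstsq(A,Q,rcond=None)[0];return x,Q-A@x
    x=np.linalg.lstsq(A,Q-off,rcond=None)[0];return np.r_[x,off],Q-off-A@x
E
python3 - <<'E'
from sw import *
np.set_printoptions(precision=3,suppress=True)
T,Q,N=track("r1.pkl");print(T-T[0]);print(Q);print(N)
x,r=fit(T[1:],Q[1:],T[0]);print(x,np.hypot(*x[:2]),r)
E
```

```text
[0.   0.05 0.1  0.15 0.2  0.25 0.3  0.35 0.4  0.45 0.5  0.55 0.6 ]
[ 0.042  0.022 -0.022 -0.036 -0.065 -0.096 -0.12  -0.135 -0.146 -0.14
 -0.137 -0.12  -0.1  ]
[ 65.  92.  90. 144. 168. 178. 184. 187. 193. 191. 188. 189. 185.]
[ 0.07  -0.097 -0.024] 0.11938690000548535 [ 0.003 -0.011  0.005  0.006  0.001 -0.001 -0.001 -0.004  0.002 -0.001
  0.001  0.001]
```

```bash
cat >> sw.py <<'E'
def plan(th,om,D,N):
    """row increments (m) moving D and ending at rest with no swing; minimum acceleration change"""
    dt=1/12;Le=9.81/W**2
    # v_k const in row k, v_{-1}=v_N=0; dv_k at t=k*dt, k=0..N ; omega jump -dv/Le (s'' in +Y pushes theta negative)
    Dv=np.zeros((N+1,N))
    for k in range(N): Dv[k,k]+=1;Dv[k+1,k]-=1
    tk=np.arange(N+1)*dt;te=N*dt
    Cc=np.array([-np.sin(W*(te-tk))/W/Le,-np.cos(W*(te-tk))/Le])@Dv
    c0=np.array([th*np.cos(W*te)+om/W*np.sin(W*te),-th*W*np.sin(W*te)+om*np.cos(W*te)])
    A=np.r_[Cc,np.full((1,N),dt)];b=np.r_[-c0,D]
    H=np.r_[np.diff(Dv,axis=0),.3*Dv];P=H.T@H
    KKT=np.block([[P,A.T],[A,np.zeros((3,3))]]);v=np.linalg.solve(KKT,np.r_[np.zeros(N),b])[:N]
    ths=[]
    for k in range(N+1):
        om-= (Dv@v)[k]/Le; ths.append(th); th,om=th*np.cos(W*dt)+om/W*np.sin(W*dt),-th*W*np.sin(W*dt)+om*np.cos(W*dt)
    return v*dt,ths
def rows(inc,dirt,per=8,extra=np.zeros(3)):
    """tool-axes rows; inc along +Y in m, dirt = tool direction of -Y; extra spread linearly"""
    cum=np.r_[0,np.cumsum(inc)]/-.025
    for k in range(0,len(inc),per):
        print("--")
        for j in range(k+1,min(k+per,len(inc))+1):
            print(np.round((cum[j]-cum[k])*dirt+extra*(j-k)/len(inc),3))
E
python3 - <<'E'
from sw import *
np.set_printoptions(precision=3,suppress=True)
T,Q,N=track("r1.pkl");x,r=fit(T[1:],Q[1:],T[0])
st=env.state();ph=W*(st["time_s"]-T[0]);th=x[0]*np.cos(ph)+x[1]*np.sin(ph);om=W*(-x[0]*np.sin(ph)+x[1]*np.cos(ph))
R=Ro.from_rotvec(st["tool_rot"]).as_matrix();d=R.T@(-Y)
print(st["time_s"],th,om,d)
for n in (16,20,24):
    inc,ths=plan(th,om,-.1645,n);print(n,np.abs(inc).max(),np.min(ths),np.max(ths),inc.min(),inc.max())
inc,ths=plan(th,om,-.1645,16);print(inc);rows(inc,d,8,np.array([.05,0,0]))
E
```

```text
6.4667 0.007880149727547296 0.60853186537535 [-0.098  0.995 -0.006]
16 0.017687790121852162 -0.09780423284557586 0.14837084315001922 -0.017687790121852162 -0.0020927175132936125
20 0.01705420093667705 -0.06516744704034386 0.12494668928150812 -0.01705420093667705 2.1988137107324883e-05
24 0.017064056921199916 -0.06876070487362516 0.127268326860348 -0.017064056921199916 0.00019507755285386576
[-0.002 -0.004 -0.005 -0.006 -0.007 -0.008 -0.009 -0.011 -0.013 -0.015
 -0.017 -0.018 -0.017 -0.015 -0.011 -0.006]
--
[-0.005  0.083 -0.   ]
[-0.017  0.234 -0.001]
[-0.034  0.434 -0.003]
[-0.054  0.671 -0.004]
[-0.077  0.943 -0.006]
[-0.105  1.257 -0.008]
[-0.139  1.63  -0.01 ]
[-0.18   2.078 -0.012]
--
[-0.049  0.532 -0.003]
[-0.107  1.146 -0.007]
[-0.171  1.824 -0.011]
[-0.237  2.528 -0.015]
[-0.301  3.206 -0.019]
[-0.356  3.796 -0.023]
[-0.396  4.235 -0.025]
[-0.417  4.471 -0.027]
```

{"fn": "apply_moves", "kwargs": {
  "moves": [
    {"dx": -0.005, "dy": 0.085, "dz": 0, "ax": 0, "ay": 0, "az": 0},
    {"dx": -0.015, "dy": 0.235, "dz": 0, "ax": 0, "ay": 0, "az": 0},
    {"dx": -0.035, "dy": 0.435, "dz": 0, "ax": 0, "ay": 0, "az": 0},
    {"dx": -0.055, "dy": 0.67, "dz": 0, "ax": 0, "ay": 0, "az": 0},
    {"dx": -0.075, "dy": 0.945, "dz": 0, "ax": 0, "ay": 0, "az": 0},
    {"dx": -0.105, "dy": 1.255, "dz": -0.01, "ax": 0, "ay": 0, "az": 0},
    {"dx": -0.14, "dy": 1.63, "dz": -0.01, "ax": 0, "ay": 0, "az": 0},
    {"dx": -0.18, "dy": 2.08, "dz": -0.01, "ax": 0, "ay": 0, "az": 0}
  ]
}}

```text
time_s: 7.13
position: [0.493, -0.1565, 0.2957]
tool_rot: [-3.122, -0.273, -0.01]
force: [8.2, 3.4, 2.4]
width: 0.0291
gripper_force: 50.0
```

{"fn": "apply_moves", "kwargs": {
  "moves": [
    {"dx": -0.05, "dy": 0.53, "dz": 0, "ax": 0, "ay": 0, "az": 0},
    {"dx": -0.105, "dy": 1.145, "dz": -0.005, "ax": 0, "ay": 0, "az": 0},
    {"dx": -0.17, "dy": 1.825, "dz": -0.01, "ax": 0, "ay": 0, "az": 0},
    {"dx": -0.235, "dy": 2.53, "dz": -0.015, "ax": 0, "ay": 0, "az": 0},
    {"dx": -0.3, "dy": 3.205, "dz": -0.02, "ax": 0, "ay": 0, "az": 0},
    {"dx": -0.355, "dy": 3.795, "dz": -0.02, "ax": 0, "ay": 0, "az": 0},
    {"dx": -0.395, "dy": 4.235, "dz": -0.025, "ax": 0, "ay": 0, "az": 0},
    {"dx": -0.415, "dy": 4.47, "dz": -0.03, "ax": 0, "ay": 0, "az": 0}
  ]
}}

```text
time_s: 7.8
position: [0.5021, -0.2697, 0.2957]
tool_rot: [-3.123, -0.271, -0.011]
force: [8.3, 3.7, 3.2]
width: 0.0294
gripper_force: 49.9
```

```bash
python3 st.py; python3 rec.py r2.pkl $(python3 -c "print(','.join(['scene']*26))")
python3 - <<'E'
from sw import *
np.set_printoptions(precision=3,suppress=True)
T,Q,N=track("r2.pkl");print(Q);print(N)
x,r=fit(T[2:],Q[2:],T[0]);print(x,np.hypot(*x[:2]),r.std())
s=pickle.load(open("r2.pkl","rb"))[-1][3];cv2.imwrite("pics/r2.png",cv2.resize(s["pixels"][130:270,180:320,::-1],None,fx=4,fy=4))
E
```

```text
7.8 [ 0.5021 -0.2697  0.2957] 0.02944747421047385 to above knob [  1.6578 -17.9481  -3.0497] to knob [  1.6348 -17.9289   0.1101]
turn [-0.0612 -0.0668  0.9404]
tcp rack -0.14661234774263843 -0.26407837775172593 force rack 8.582614290761814 3.1161552681040217 3.179793655519351
7.8 9.1 -0.14660961821549712 -0.26351518053655043 [ 8.35973433 -1.94348659  2.52298262]
[-0.037 -0.031 -0.031 -0.03  -0.026 -0.032 -0.036 -0.043 -0.043 -0.042
 -0.055 -0.045 -0.055 -0.056 -0.052 -0.057 -0.058 -0.057 -0.056 -0.055
 -0.055 -0.055 -0.053 -0.038 -0.036 -0.03 ]
[ 86.  81.  82.  85.  84.  85.  85.  83.  81.  96.  99. 103. 109. 115.
 114. 114. 111. 115. 114. 108.  98.  97.  92.  84.  85.  84.]
[ 0.009  0.011 -0.045] 0.013996522864948137 0.004041314539049367
```

View pics/r2.png

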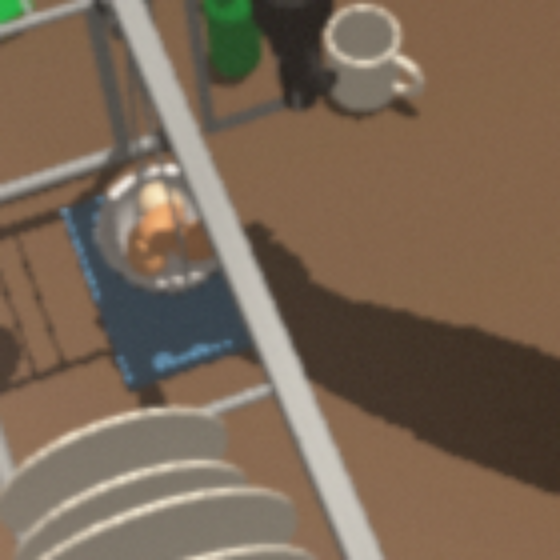

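The residual swing is already small, about 0.014 rad. The oblique view makes the bowl look off toward -y, so I'll overlay the predicted rim and tin outline to check the centring.

```bash
python3 - <<'E'
from sw import *
def pr(s,q):
    c=s["world_to_cam"][:3,:3]@q+s["world_to_cam"][:3,3];return (s["K"]@c)[:2]/c[2]
def draw(s,x0,y0,w,h,f,sr):
    im=cv2.resize(s["pixels"][y0:y0+h,x0:x0+w,::-1],None,fx=f,fy=f,interpolation=cv2.INTER_CUBIC)
    def poly(P,c): cv2.polylines(im,[np.int32([((pr(s,p)-[x0,y0]+.5)*f) for p in P])],True,c,1)
    a=np.linspace(0,2*np.pi,40)
    poly([O+sr*Y+.071*(np.cos(t)*X+np.sin(t)*Y)+[0,0,.125] for t in a],(0,0,255))
    tc=np.array([.6513,-.2583,0])
    poly([tc+sx*.085*X+sy*.11*Y+[0,0,.025] for sx,sy in((1,1),(1,-1),(-1,-1),(-1,1))],(0,255,255))
    poly([O+y*Y+[0,0,.503] for y in(-.43,.43)],(255,0,255))
    return im
s=pickle.load(open("r2.pkl","rb"))[-1][3];t=cams.snapshot("top")
cv2.imwrite("pics/ov.png",np.hstack([draw(s,180,120,130,130,3,-.2635),draw(t,290,110,130,130,3,-.2635)]))
E
```

```text
(no output)
```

View pics/ov.png

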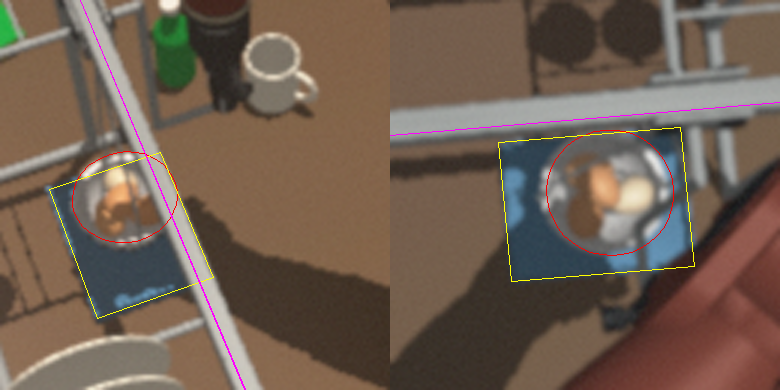

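The overlay agrees in both views: the bowl sits on the predicted rim and is centred over the tin to within about 5 mm. Now I'll measure the residual swing finely with the wrist camera.

```bash
cat > wf.py <<'E'
from sw import *
import sys
def wfit(fn):
    r=pickle.load(open(fn,"rb"));T=np.array([a[1] for a in r]);G=[cv2.cvtColor(a[3]["pixels"],cv2.COLOR_RGB2GRAY) for a in r]
    m=np.zeros_like(G[0]);m[:110,60:520]=255
    p0=cv2.goodFeaturesToTrack(G[0],80,.02,5,mask=m);tr=[]
    ok=np.ones(len(p0),bool)
    for g in G:
        p,st,_=cv2.calcOpticalFlowPyrLK(G[0],g,p0,None,winSize=(17,17),maxLevel=2);ok&=st[:,0]>0;tr.append(p[:,0,0])
    tr=np.array(tr)[:,ok];P=p0[ok,0]
    A=np.c_[np.cos(W*(T-T[0])),np.sin(W*(T-T[0])),np.ones(len(T))]
    C,_,_,_=np.linalg.lstsq(A,tr,rcond=None);res=(tr-A@C).std(0);amp=np.hypot(C[0],C[1])
    return T,P,C,amp,res,r
T,P,C,amp,res,r=wfit(sys.argv[1])
np.set_printoptions(precision=2,suppress=True)
o=np.argsort(P[:,0]);print(np.c_[P,C[:2].T,amp,res][o])
E
python3 rec.py w1.pkl $(python3 -c "print(','.join(['wrist']*26))"); python3 wf.py w1.pkl
```

```text
9.15 10.45 -0.14661718560993547 -0.26352607418195007 [ 9.15949445 -1.34508566  2.11634917]
[[134.   106.    -0.     0.     0.     0.01]
 [146.    94.    -0.    -0.     0.     0.01]
 [174.    64.     0.     0.     0.     0.01]
 [180.    57.     0.     0.     0.     0.01]
 [184.    51.    -0.     0.     0.     0.01]
 [187.    40.    -4.99  -0.93   5.08   2.95]
 [187.    47.    -4.42  -0.82   4.5    2.74]
 [196.    35.    -6.78  -1.25   6.89   2.77]
 [201.    35.    -0.76  -0.13   0.77   0.3 ]
 [217.    31.    -7.86  -1.43   7.99   0.04]
 [271.    76.   -21.11  -3.87  21.46   5.62]
 [272.    24.     3.69   0.68   3.75   0.71]
 [276.    35.    -2.37  -0.44   2.41   0.71]
 [277.    20.     2.93   0.76   3.03   1.43]
 [279.    41.     6.94   1.61   7.12  11.62]
 [281.    60.    -0.44  -0.08   0.45   0.16]
 [281.    96.    -0.11  -0.02   0.11   0.01]
 [282.    22.    -0.09  -0.02   0.09   0.25]
 [282.    86.    -0.12  -0.02   0.13   0.09]
 [283.    49.     1.38   0.25   1.4    0.22]
 [285.    64.    -0.53  -0.09   0.54   0.23]
 [285.    69.    -0.98  -0.18   1.     0.26]
 [285.    55.    -0
[... 1441 characters left out ...]
     0.     0.01   0.01]
 [435.    74.     0.    -0.     0.     0.  ]
 [438.    89.     0.     0.     0.     0.  ]
 [438.   104.     0.02   0.     0.02   0.  ]
 [439.    84.     0.     0.     0.     0.  ]
 [440.    53.    -0.    -0.     0.     0.  ]
 [440.    47.    -0.    -0.     0.     0.  ]
 [447.     9.     0.     0.     0.     0.  ]
 [447.    50.    -0.     0.     0.     0.  ]
 [454.    83.     0.     0.     0.     0.  ]
 [455.    10.     0.     0.     0.     0.  ]
 [456.    15.     0.     0.     0.01   0.  ]
 [460.    23.     0.     0.     0.     0.  ]
 [461.    54.    -0.01  -0.     0.01   0.  ]
 [464.    31.    -0.     0.     0.     0.  ]
 [469.    29.    -0.    -0.     0.     0.  ]]
```

```bash
python3 - <<'E'
from sw import *
np.set_printoptions(precision=4,suppress=True)
st=env.state();ph=W*(st["time_s"]-9.15);x=[.0158,.0029]
th=x[0]*np.cos(ph)+x[1]*np.sin(ph);om=W*(-x[0]*np.sin(ph)+x[1]*np.cos(ph))
R=Ro.from_rotvec(st["tool_rot"]).as_matrix();d=R.T@(-Y);print(st["time_s"],th,om,d)
for n in (8,12,16):
    inc,ths=plan(th,om,0,n);c=np.cumsum(inc);print(n,c.min(),c.max(),np.abs(ths).max())
inc,_=plan(th,om,0,8);rows(inc,d)
E
```

```text
10.45 0.015815621206511032 -0.014372459779239784 [-0.0986  0.9951 -0.0056]
8 9.486769009248164e-19 0.004478857489996397 0.015815621206511032
12 -0.0014339136374982245 0.0033247044881607765 0.015815621206511032
16 -0.003054730464137606 0.0007638146843098195 0.015815621206511032
--
[ 0.007 -0.068  0.   ]
[ 0.014 -0.144  0.001]
[ 0.018 -0.178  0.001]
[ 0.015 -0.155  0.001]
[ 0.01  -0.096  0.001]
[ 0.004 -0.038  0.   ]
[ 0.001 -0.006  0.   ]
[ 0. -0.  0.]
```

{"fn": "apply_moves", "kwargs": {
  "moves": [
    {"dx": 0.007, "dy": -0.07, "dz": 0, "ax": 0, "ay": 0, "az": 0},
    {"dx": 0.014, "dy": -0.145, "dz": 0, "ax": 0, "ay": 0, "az": 0},
    {"dx": 0.018, "dy": -0.18, "dz": 0, "ax": 0, "ay": 0, "az": 0},
    {"dx": 0.015, "dy": -0.155, "dz": 0, "ax": 0, "ay": 0, "az": 0},
    {"dx": 0.01, "dy": -0.095, "dz": 0, "ax": 0, "ay": 0, "az": 0},
    {"dx": 0.004, "dy": -0.04, "dz": 0, "ax": 0, "ay": 0, "az": 0},
    {"dx": 0, "dy": -0.005, "dz": 0, "ax": 0, "ay": 0, "az": 0},
    {"dx": 0, "dy": 0, "dz": 0, "ax": 0, "ay": 0, "az": 0}
  ]
}}

```text
time_s: 11.12
position: [0.502, -0.2684, 0.2958]
tool_rot: [-3.123, -0.272, -0.01]
force: [8.5, 3.2, 3.7]
width: 0.0288
gripper_force: 50.0
```

```bash
python3 rec.py w2.pkl $(python3 -c "print(','.join(['wrist']*20))"); python3 wf.py w2.pkl | awk '{print}' | grep -v " 0\.0[01]\]" | head -40
```

```text
11.1167 12.1167 -0.14661288556565993 -0.262780079263917 [9.07677987 1.88698552 3.50976451]
[[137.   105.    -0.02   0.     0.02   0.02]
 [149.    90.     0.    -0.     0.     0.  ]
 [159.    79.     0.    -0.     0.     0.  ]
 [203.     5.    -0.22  -0.27   0.35   0.03]
 [207.    30.    -0.64  -0.87   1.08   0.02]
 [225.    31.    -0.9   -1.2    1.5    0.03]
 [232.    19.    -0.86  -1.2    1.48   0.07]
 [240.    59.    -0.84  -1.17   1.44   0.06]
 [247.     3.    -0.36  -0.34   0.49   0.12]
 [264.     4.     0.45   1.09   1.18   0.31]
 [264.    78.    -0.83  -1.19   1.45   0.07]
 [269.    10.     0.07   0.19   0.2    0.05]
 [270.    18.     0.19   0.35   0.4    0.05]
 [273.    24.     0.16   0.23   0.28   0.03]
 [279.    77.    -0.08  -0.06   0.1    0.02]
 [279.    17.     0.51   1.     1.12   0.26]
 [280.    41.    -0.06  -0.07   0.09   0.02]
 [284.    21.    -0.15  -0.16   0.22   0.02]
 [285.    62.     0.07   0.13   0.15   0.03]
 [286.    55.    -0.04  -0.04   0.06   0.03]
 [286.    49.    -0.04  -0.06   0.07   0.02]
 [289.    22.    -0.16  -0.17   0.23   0.02]
 [311.   106.     0.02  -0.03   0.04   0.03]
 [314.    87.    -0.1   -0.11   0.15   0.02]
 [315.    81.    -0.04  -0.03   0.05   0.02]
 [318.   108.     0.04  -0.01   0.04   0.03]
 [325.    72.     0.81   1.17   1.43   0.19]
 [342.    65.    -1.16  -1.2    1.67   0.57]
 [344.    55.    -0.55  -0.82   0.99   0.19]
 [348.    42.     0.15   0.23   0.27   0.05]
 [351.    59.    -0.72  -1.17   1.37   0.23]
 [353.    39.     0.02   0.05   0.06   0.04]
 [355.    51.    -0.95  -1.75   1.99   0.52]
 [364.    37.    -1.21  -1.82   2.19   0.3 ]
 [364.    45.    -0.69  -1.35   1.52   0.21]
 [370.    21.    -1.47  -1.89   2.4    0.14]
 [385.   108.     0.01  -0.     0.01   0.  ]
 [385.    10.    -0.85  -1.14   1.42   0.02]
 [390.     4.    -0.82  -1.1    1.37   0.03]
 [393.    61.     0.01  -0.     0.01   0.  ]
```

Residual amplitude is about 0.003 rad (1.3 mm). I'll ease the lateral preload and hold for more than two seconds.

{"fn": "apply_moves", "kwargs": {
  "moves": [
    {"dx": 0.02, "dy": 0.002, "dz": 0, "ax": 0, "ay": 0, "az": 0},
    {"dx": 0.04, "dy": 0.004, "dz": 0, "ax": 0, "ay": 0, "az": 0},
    {"dx": 0.06, "dy": 0.006, "dz": 0, "ax": 0, "ay": 0, "az": 0},
    {"dx": 0.08, "dy": 0.008, "dz": 0, "ax": 0, "ay": 0, "az": 0},
    {"dx": 0.1, "dy": 0.01, "dz": 0, "ax": 0, "ay": 0, "az": 0},
    {"dx": 0.1, "dy": 0.01, "dz": 0, "ax": 0, "ay": 0, "az": 0},
    {"dx": 0.1, "dy": 0.01, "dz": 0, "ax": 0, "ay": 0, "az": 0},
    {"dx": 0.1, "dy": 0.01, "dz": 0, "ax": 0, "ay": 0, "az": 0}
  ]
}}

```text
time_s: 12.78
position: [0.5021, -0.2684, 0.2957]
tool_rot: [-3.123, -0.271, -0.001]
force: [-6.8, 1.4, 6.7]
width: 0.0289
gripper_force: 50.5
```

{"fn": "apply_moves", "kwargs": {
  "moves": [
    {"dx": 0, "dy": 0, "dz": 0, "ax": 0, "ay": 0, "az": 0},
    {"dx": 0, "dy": 0, "dz": 0, "ax": 0, "ay": 0, "az": 0},
    {"dx": 0, "dy": 0, "dz": 0, "ax": 0, "ay": 0, "az": 0},
    {"dx": 0, "dy": 0, "dz": 0, "ax": 0, "ay": 0, "az": 0},
    {"dx": 0, "dy": 0, "dz": 0, "ax": 0, "ay": 0, "az": 0},
    {"dx": 0, "dy": 0, "dz": 0, "ax": 0, "ay": 0, "az": 0},
    {"dx": 0, "dy": 0, "dz": 0, "ax": 0, "ay": 0, "az": 0},
    {"dx": 0, "dy": 0, "dz": 0, "ax": 0, "ay": 0, "az": 0}
  ]
}}

```text
time_s: 13.45
position: [0.5021, -0.2684, 0.2957]
tool_rot: [-3.123, -0.271, -0.001]
force: [-7.5, 1.7, 7.8]
width: 0.0291
gripper_force: 50.5
```

```bash
python3 rec.py w3.pkl $(python3 -c "print(','.join(['wrist']*24))"); python3 wf.py w3.pkl | sort -n -k2 | grep -v " 0\.0[01]\]" | awk 'NR<200' | grep -E "^ \[+ ?(2[0-6]|3[2-9])" | head -20; python3 st.py
```

```text
13.45 14.65 -0.14646977421296523 -0.26277256033769136 [-6.99123824  0.88009138  7.96858939]
 [206.     1.    -0.02  -0.75   0.75   0.07]
 [264.     2.     0.02   0.4    0.4    0.2 ]
 [392.     4.    -0.04  -1.12   1.12   0.03]
 [269.     8.     0.01   0.14   0.14   0.06]
 [233.    18.    -0.05  -1.41   1.41   0.04]
 [370.    25.    -0.08  -2.94   2.94   0.07]
 [207.    27.    -0.04  -1.08   1.08   0.02]
 [225.    30.    -0.04  -1.44   1.44   0.05]
 [398.    32.     0.     0.08   0.08   0.02]
 [363.    38.    -0.21  -3.58   3.59   0.83]
 [364.    45.    -0.    -2.1    2.1    0.93]
 [359.    46.     0.05  -2.89   2.89   0.91]
 [345.    53.    -0.03  -1.44   1.44   0.38]
 [354.    53.     0.02  -2.52   2.52   0.76]
 [350.    57.     0.02  -1.94   1.94   0.61]
 [241.    58.    -0.04  -1.41   1.41   0.05]
 [394.    62.    -0.     0.     0.     0.  ]
 [344.    64.     0.    -2.3    2.3    0.88]
 [326.    70.     0.04   1.79   1.79   0.24]
 [263.    77.    -0.04  -1.34   1.34   0.07]
14.65 [ 0.5021 -0.2684  0.2957] 0.029046441509471964 to above knob [  1.6225 -17.8993  -3.0488] to knob [  1.6186 -17.878    0.1111]
turn [-0.0649 -0.0088  0.9373]
tcp rack -0.14646977421296523 -0.26277256033769136 force rack -6.906077238421873 1.3993106010913545 7.968589393679786
```

It has hung still (about 0.003 rad) for 3.5 s. I'll halve the lateral preload, release, and lift clear.

{"fn": "apply_moves", "kwargs": {
  "moves": [
    {"dx": -0.02, "dy": -0.002, "dz": 0, "ax": 0, "ay": 0, "az": 0},
    {"dx": -0.045, "dy": -0.004, "dz": 0, "ax": 0, "ay": 0, "az": 0},
    {"dx": -0.045, "dy": -0.004, "dz": 0, "ax": 0, "ay": 0, "az": 0},
    {"dx": -0.045, "dy": -0.004, "dz": 0, "ax": 0, "ay": 0, "az": 0}
  ]
}}

```text
time_s: 14.98
position: [0.5021, -0.2684, 0.2957]
tool_rot: [-3.123, -0.271, -0.005]
force: [-0.0, 1.0, 5.8]
width: 0.0287
gripper_force: 50.3
```

{"fn": "apply_moves", "kwargs": {
  "moves": [
    {"dx": 0, "dy": 0, "dz": 0, "ax": 0, "ay": 0, "az": 0},
    {"dx": 0, "dy": 0, "dz": 0, "ax": 0, "ay": 0, "az": 0},
    {"dx": 0, "dy": 0, "dz": 0, "ax": 0, "ay": 0, "az": 0},
    {"dx": 0, "dy": 0, "dz": 0, "ax": 0, "ay": 0, "az": 0},
    {"dx": 0, "dy": 0, "dz": 0, "ax": 0, "ay": 0, "az": 0},
    {"dx": 0, "dy": 0, "dz": 0, "ax": 0, "ay": 0, "az": 0},
    {"dx": 0, "dy": 0, "dz": 0, "ax": 0, "ay": 0, "az": 0},
    {"dx": 0, "dy": 0, "dz": 0, "ax": 0, "ay": 0, "az": 0}
  ],
  "fingers": -1
}}

```text
time_s: 15.65
position: [0.5024, -0.2678, 0.2952]
tool_rot: [-3.122, -0.272, -0.005]
force: [-0.0, 0.6, 0.0]
width: 0.0852
gripper_force: 0.0
```

```bash
python3 rec.py w4.pkl $(python3 -c "print(','.join(['wrist']*20))"); python3 wf.py w4.pkl | sort -n -k2 | grep -E "^ \[+ ?(2[0-6]|3[2-9])" | head -20; python3 st.py
```

```text
15.65 16.65 -0.14614649216147346 -0.26219987342421935 [0.67448411 0.00349916 0.70098946]
 [206.     1.     0.35  -0.11   0.36   0.02]
 [249.     3.     0.35  -0.12   0.36   0.05]
 [265.     3.    -1.01   0.17   1.02   0.25]
 [395.     8.     0.56  -0.15   0.58   0.03]
 [389.    12.     1.28  -0.37   1.33   0.04]
 [397.    14.     0.52  -0.15   0.54   0.05]
 [235.    19.     1.29  -0.4    1.35   0.04]
 [209.    27.     1.07  -0.33   1.12   0.02]
 [372.    29.     2.34  -0.73   2.45   0.25]
 [228.    31.     1.36  -0.42   1.42   0.03]
 [365.    35.     3.17  -1.11   3.35   1.07]
 [366.    45.     2.29  -0.79   2.42   0.63]
 [355.    54.     5.38  -2.21   5.82   1.96]
 [348.    55.     5.46  -1.97   5.8    2.74]
 [243.    59.     1.3   -0.42   1.36   0.05]
 [351.    61.     1.27  -0.23   1.29   0.52]
 [395.    62.     0.01  -0.     0.01   0.01]
 [328.    71.    -3.36   1.23   3.58   0.48]
 [338.    71.     0.52  -0.17   0.55   0.53]
 [390.    84.     0.    -0.     0.     0.  ]
16.65 [ 0.5024 -0.2678  0.2952] 0.08509638345243238 to above knob [  1.6301 -17.8785  -3.0523] to knob [  1.6183 -17.8552   0.1075]
turn [-0.0721 -0.0321  0.9453]
tcp rack -0.14614649216147346 -0.26219987342421935 force rack 0.6728648786412322 -0.046839302578009286 0.7009894614948091
```

Released, and the swing is unchanged at about 0.003 rad. Lifting the gripper clear.

{"fn": "apply_moves", "kwargs": {
  "moves": [
    {"dx": 0, "dy": 0, "dz": -0.4, "ax": 0, "ay": 0, "az": 0},
    {"dx": 0, "dy": 0, "dz": -1.2, "ax": 0, "ay": 0, "az": 0},
    {"dx": 0, "dy": 0, "dz": -2.2, "ax": 0, "ay": 0, "az": 0},
    {"dx": 0, "dy": 0, "dz": -3.1, "ax": 0, "ay": 0, "az": 0},
    {"dx": 0, "dy": 0, "dz": -3.6, "ax": 0, "ay": 0, "az": 0},
    {"dx": 0, "dy": 0, "dz": -3.8, "ax": 0, "ay": 0, "az": 0},
    {"dx": 0, "dy": 0, "dz": -3.8, "ax": 0, "ay": 0, "az": 0},
    {"dx": 0, "dy": 0, "dz": -3.8, "ax": 0, "ay": 0, "az": 0}
  ]
}}

```text
time_s: 17.32
position: [0.5023, -0.2686, 0.3898]
tool_rot: [-3.122, -0.272, -0.004]
force: [0.6, -0.6, 0.2]
width: 0.0854
gripper_force: 0.0
```

```bash
python3 st.py; python3 rec.py r5.pkl scene,wrist; python3 - <<'E'
import pickle,cv2,numpy as np
r=pickle.load(open("r5.pkl","rb"))
cv2.imwrite("pics/end.png",np.hstack([cv2.resize(r[0][3]["pixels"][:,:,::-1],(400,300)),cv2.resize(r[1][3]["pixels"][:,:,::-1],(400,300))]))
E
```

```text
17.3167 [ 0.5023 -0.2686  0.3898] 0.08536124379244373 to above knob [  1.6271 -17.8825   0.7343] to knob [  1.616  -17.8584   3.8942]
turn [-0.0743 -0.0299  0.9446]
tcp rack -0.14637162792062905 -0.26302546711514835 force rack 0.5342133706790324 -0.6295818643573182 0.16282507351653575
17.3167 17.4167 -0.14659142371861797 -0.26276479109307355 [-0.27449646 -0.47264977 -0.40198568]
```

View pics/end.png

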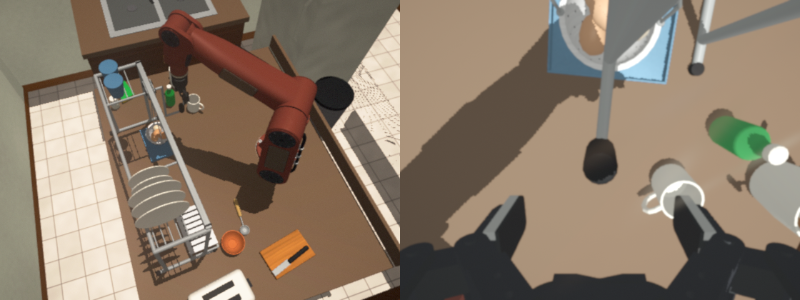

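The gripper is clear above the knob, the basket hangs centred over the tin with its eggs, and the bystanders haven't moved. Handing in.

```bash
python3 -c "
from bench import ticket
print(ticket.close_job())"
```

```text
the job is handed in; nothing more can be done
None
```

The basket now hangs over the middle of the tin with its eggs in; it was held there for over two seconds with only about 0.003 rad of swing left, then the handle was released and the job handed in at about 17.4 s.

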